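# Set the belt tensioner and hold its arm wound for belt fitting

### The job

The tray line's belt tensioner has to be held open so that a colleague can fit the belt. First push the black carriage along its slide (its upright lug is there to push on), towards the end with the sprung detent plunger, until the detent has clicked in and the carriage is fully home against its end block; then swing the sprung arm that carries the roller forward against its spring right up to its stop, and finish while the gripper is still holding it there: do not let go. Leave the mouse, the wrench and the foam tray where they are.

Things in the scene. Friction and masses are not known exactly. Their poses are not given: they have to be found in the camera images.
- fixture: Aluminium base plate of the belt tensioner, 210 (x) x 280 (y) x 12 mm, fixed to the table. Origin: centre of its underside, on the table; its +y is the slide's way home. Low blocks at both ends (tops 30 mm). On the -x edge at y = +62 mm a dark housing (top 34 mm) holds the detent's sprung roller pin, which rides over a small round cam on the carriage.
- carriage (a joint): Travel (m) of the carriage along the fixture's +y: 0 at the far-from-home end, 0.100 home against the end block; starts in 0 to 0.05. Black plate 120 x 120 mm, top 30 mm above the table. Friction about 1.5 N; from about 0.082 the detent adds some 5 N, its peak is at 0.092; from about 0.096 on it drives the carriage on to 0.100 and keeps it there.
- lug (a point): Middle of the top edge of the carriage's push lug, 85 mm above the table. The lug is an upright aluminium plate, 50 mm wide along the fixture's x, 12 mm thick along y, from the carriage's top (30 mm) up to 85 mm. It stands 33 mm to -x and 50 mm to -y of the pivot axis. Axes as the fixture's.
- pivot (a point): Point on the upright pivot axis of the sprung arm, 60 mm above the table, at the middle of the carriage and travelling with it. Steel pivot drum 44 mm in diameter, top 67 mm. At carriage travel 0 it lies at x = +10, y = -60 mm of the fixture. Axes as the fixture's.
- wind (a joint): Angle (rad) of the sprung arm about the upright pivot, anticlockwise from above: 0 at rest, 1.10 at its stop (a steel post on the carriage). At 0 the arm points 0.50 rad clockwise of the fixture's +x, at 1.10 it points 0.60 rad anticlockwise of it, forward to the home end. The spring pulls back with about 2.5 N at the roller at rest, 5 N at the stop.
- tension_arm: The sprung arm with its roller: a flat aluminium bar 16 mm wide, underside 40 mm and top 50 mm above the table, from the pivot to the roller 100 mm from it. Origin on the pivot axis at table height; its x axis runs along the bar to the roller.
- roller (a point): Centre of the upright black roller at the arm's free end, 68 mm above the table; roller diameter 28 mm, from 51 to 86 mm above the table, turning freely on its own axis. It can be pinched from above. 100 mm from the pivot axis.
- mouse: Black computer mouse, 105 x 60 x 35 mm, loose on the table beyond the fixture's +y end. Origin under its centre. Leave alone.
- foam_tray: Grey moulded parts tray, 140 x 210 x 50 mm, open top with partitions, loose on the table beside the fixture's +x edge. Origin under its centre. Leave alone.
- wrench: Steel spanner lying flat on the table beyond the fixture's -y end. Origin under its middle. Leave alone.

How it is judged:
By the outcome, as a careful person would: the job done as asked, in the order asked, and still so for the second after the job is handed in, while the arm keeps its last pose, push and grip.
It also fails if it takes over 51 s, if anything falls off the work surface, if the arm or the gripper's body presses on something with over 40 N, if the wrist force passes 120 N, or if a joint passes its speed limit or range.

### The arm

A 6-joint arm with a two-finger parallel gripper is mounted at the origin on the work surface. World frame = base frame: x ahead of the robot, y to its left, z up, the work surface at z = 0. Lengths are in m, angles in degrees, forces in N, time in s.
With the tool pointing down it reaches from about 0.3 to 0.75 m from the base axis. Payload 8.5 kg.
Tool frame: the origin (TCP) lies midway between the tips of the shut fingers; the grasp point (between the pads) lies 19 mm behind it; z points along the fingers, y is the line along which they close (so a half turn about z gives the same grasp; the last joint's range is limited). The gripper opens to 85 mm and grips with 20 to 120 N. Pads are 22 mm wide; open, the fingers measure 114 mm over their backs; the gripper's body (76 mm by 85 mm) begins 54 mm behind the grasp point. The pads swing forward as they close: fully open they stand 13 mm farther back than shut.
Start: joints at [-86.648, 21.807, 74.336, -0, 83.858, -12.336], TCP at [0.149, -0.529, 0.199] pointing down, gripper open.
Joint ranges: [-178.18, 178.18], [-50.72, 133.34], [12.68, 142.11], [-81.47, 261.47], [9.98, 163.14], [-165.26, 165.26]. Speed limits (degrees/s): [136.94, 136.94, 180, 180, 180, 180].

### API

Orientations are given as a 3x3 rotation matrix whose columns are the frame's x, y, z axes.
In Python, from rig import monitor, optics, close_job, models gives the robot as it stands.
- The arm moves only by the tool step_arm, never from a script. Its arguments are lists of equal length, an entry for each row: "fingers": the closure, from -1 (fully open) to 1 (shut); "travel": the shift along the tool's x, y, z scaled (see below), a list of three; "twist": the turn about the tool's z scaled (see below). In form: {"fingers": [fingers, ...], "travel": [[tx, ty, tz], ...], "twist": [twist, ...]}. A call has 1 to 10 rows; each row shifts and turns the commanded pose from where the row before left it, along the tool's axes as they then stand; what a row does not reach is not made up. The controller multiplies each number of a shift by 100 mm and each number of a turn by pi rad. A row lasts 1/8 s, in which the tool goes at most 62.5 mm and 10.7 degrees, less where a joint would pass 70% of its speed; a pose out of reach is approached as far as the arm can. A call with a number of a shift or a turn outside -1 to 1 is refused whole. A call with a gripper value outside its range is refused whole. The fingers move at their own pace and stop on an object; "force" is the grip in N (left out, the last holds). Time passes only in rows, so rows that do not move let the fingers close. It gives the time, the measured TCP pose, the force, the opening and the grip force at its end, in the units of the state.
- monitor.observe(): the state, without advancing time (a new reading comes with each control period).
- optics.get_image(name): name is "side" or "top" or "wrist"; returns (picture, depth): 384x512x3 uint8, blue, green, red; 384x512 float32, m along the optical axis (not along the pixel's ray), 0 where there is no reading.
- optics.get_calibration(name): a dict with "vertical_fov" (degrees; the focal length in pixels is half the picture's height over the tangent of half this angle, whatever the lens; pixels are square), "cx", "cy" (the principal point, pixels), "world_from_camera" (4x4, takes a point from camera to world coordinates). Camera axes: x right, y up, looking along -z (the intrinsics and any distortion apply to the point x, -y, -z); pixel columns grow to the right and rows downward; lengths in m; the calibration is good to about 2 mm. A picture is of the moment at which its call begins: read the wrist's pose just before it. get_calibration takes no time and is no camera call; for the wrist camera it gives the pose at the moment of the call.
- close_job(): hands the job in; it is judged then, once.
Trained networks look in the newest picture that a camera, given by its name, has taken for a name from the list of things; names that differ only in an ending like _2 or _b are one class to them, and where a whole thing is asked for, a point or a joint stands for the part that bears it (a point fixed in the world has none). Each returns a list of dicts, best first, with "confidence" (0 to 1); they miss things now and then, are a little off and sometimes report something else, mostly with a low value. They report only what shows in the picture. A call takes as long as a camera call.
- models.trace(camera, query): "mask" (384x512 bool, what is visible of it) and "point" ([column, row] in pixels, amid what is visible of it).
- models.landmark_of(camera, query): "point" ([column, row] in pixels: a listed point, or the origin of a listed thing).
The state is a dict: "time_s": time; "q": joint angles; "qvel": joint speeds; "joint_efforts": joint torques, N m; "position": TCP position; "tool_rot": TCP orientation; "ft_force": force on the tool from outside, world axes, zero at the start; "wrist_torque": the same for the moment, N m; "grip_width": finger opening in m; "gripper_force": force on a finger pad.
Only numpy, scipy, OpenCV 4.12 (cv2) and the standard library are available. Lean on these libraries where they do the work, as an engineer would, in place of code of your own. Each camera call takes 0.05 s, during which the arm holds its last target. There are 200 camera calls.

## Working session

There is one attempt and no reset: what is moved stays moved. The work goes in short steps, Python scripts to look and compute and a tool call to move; the robot and the scene stay as the last step left them, time stands still between calls to the robot, and variables do not carry over. Pictures are saved under pics/ and viewed, at most 10 in all, crops included, and the job is handed in when it is done.

Besides the shell and the picture viewer there is one more tool, called after ">>>" as name(argument=value, ...) on one line, values as JSON. step_arm: Moves the arm, as the interface text tells. Its arguments: {"type":"object","properties":{"fingers":{"type":"array","items":{"type":"number"}},"travel":{"type":"array","items":{"type":"array","items":{"type":"number"}}},"twist":{"type":"array","items":{"type":"number"}},"force":{"type":"number"}},"required":["fingers","travel","twist"]}

```bash
mkdir -p pics; cat > h.py <<'E'
import numpy as np, cv2
from rig import monitor, optics, close_job, models
def ray(cam,p):
    c=optics.get_calibration(cam); f=192/np.tan(np.radians(c["vertical_fov"])/2)
    T=np.array(c["world_from_camera"]); d=np.array([(p[0]-c["cx"])/f,-(p[1]-c["cy"])/f,-1.])
    return T[:3,3],T[:3,:3]@d
def atz(cam,p,z):
    o,d=ray(cam,p); return o+d*(z-o[2])/d[2]
E
python3 - <<'E'
from h import *
print(optics.get_calibration("top")); print(optics.get_calibration("side"))
s=monitor.observe(); print(s["position"],s["tool_rot"],s["time_s"])
ims=[]
for cam in ["top","side"]:
    im,d=optics.get_image(cam); cv2.imwrite(f"pics/{cam}0.png",im)
    for q,z in [("lug",.085),("pivot",.06),("roller",.068),("fixture",0),("tension_arm",0),("mouse",0),("foam_tray",0),("wrench",0)]:
        r=models.landmark_of(cam,q)
        for x in r[:2]: print(cam,q,x["confidence"],np.round(x["point"],1),atz(cam,x["point"],z).round(4))
E
```

```text
{'vertical_fov': 53.679014783218626, 'cx': 253.9807510788609, 'cy': 189.57930243239002, 'world_from_camera': array([[-0.00720819,  0.9817948 , -0.18980783,  0.38087334],
       [-0.99995315, -0.00585072,  0.00771117,  0.03933871],
       [ 0.00646027,  0.18985452,  0.98179098,  1.13815495],
       [ 0.        ,  0.        ,  0.        ,  1.        ]])}
{'vertical_fov': 52.1742979516373, 'cx': 263.31235265572536, 'cy': 200.18641196098818, 'world_from_camera': array([[-0.67331035,  0.42673301, -0.6037815 , -0.03580722],
       [-0.73935473, -0.39168306,  0.54766683,  0.59146494],
       [-0.00278347,  0.81515846,  0.57923133,  0.65063096],
       [ 0.        ,  0.        ,  0.        ,  1.        ]])}
[ 0.14868946 -0.52915448  0.19839586] [[ 9.62742794e-01  2.70418750e-01 -1.10317375e-04]
 [ 2.70418607e-01 -9.62741670e-01  1.50153441e-03]
 [ 2.99835924e-04 -1.47542330e-03 -9.99998867e-01]] 0.0
top lug 0.88 [257.  207.6] [0.533 0.023 0.085]
top pivot 0.81 [230.7 197.8] [0.5656 0.0981 0.06  ]
top roller 0.57 [233.5 166. ] [0.6579 0.09   0.068 ]
top fixture 0.56 [225.9 211.6] [0.5337 0.1157 0.    ]
top tension_arm 0.82 [231.5 204.4] [0.5556 0.0989 0.    ]
top mouse 0.57 [142.2 245.4] [0.4343 0.3631 0.    ]
top foam_tray 0.92 [194.7 139.8] [0.7608 0.2149 0.    ]
top wrench 0.8 [301.6 163.3] [ 0.683  -0.1178  0.    ]
side lug 0.78 [274.  196.5] [0.5474 0.026  0.085 ]
side lug 0.4 [277.4 185.4] [ 0.5784 -0.0158  0.085 ]
side pivot 0.61 [252.2 210.8] [0.5647 0.0844 0.06  ]
side roller 0.69 [227.5 195.4] [0.6507 0.0949 0.068 ]
side fixture 0.82 [253.7 237.4] [0.5388 0.1035 0.    ]
side mouse 0.69 [193.5 318.7] [0.4331 0.3567 0.    ]
side foam_tray 0.6 [166.5 220.4] [0.7484 0.2298 0.    ]
side wrench 0.5 [280.1 182.7] [ 0.6759 -0.1236  0.    ]
```

```bash
python3 - <<'E'
import cv2
for c,(x0,y0,x1,y1) in {"top":(110,90,350,270),"side":(110,120,370,345)}.items():
    im=cv2.imread(f"pics/{c}0.png")[y0:y1,x0:x1]; cv2.imwrite(f"pics/{c}0c.png",cv2.resize(im,None,fx=3,fy=3 if c=="top" else 2.6,interpolation=cv2.INTER_CUBIC))
E
```

```text
(no output)
```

View pics/top0c.png

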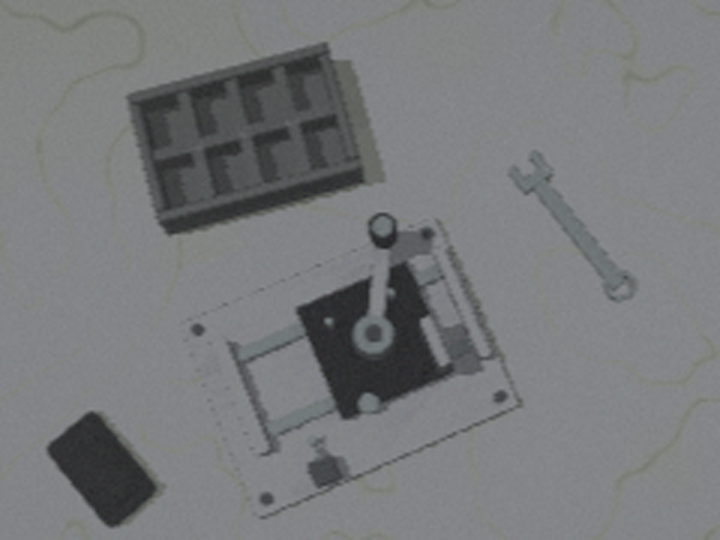

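View pics/side0c.png

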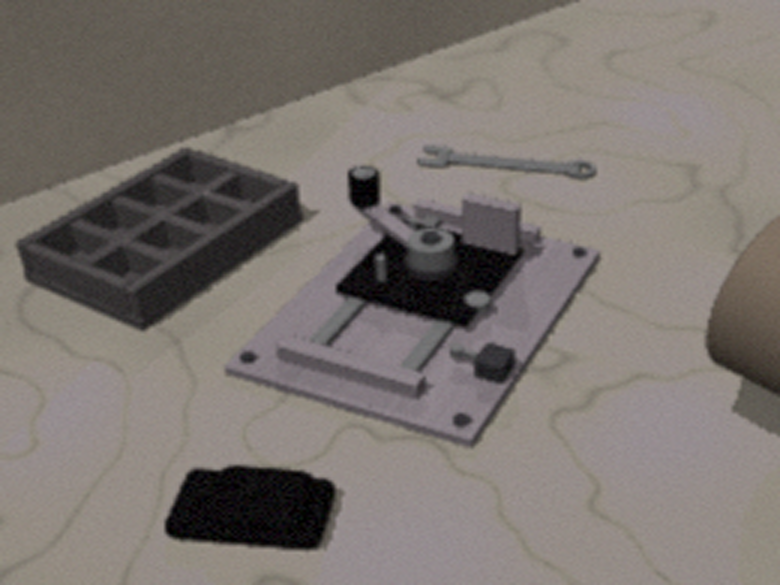

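The top crop shows the fixture's corners at full-picture pixels (172,197), (256,163), (284,225) and (197,263). The lug's top edge is near (256,203), the roller at (237,167) and the pivot at (234,201). The slide's home end is at picture left, and the detent housing at (219,246).

```bash
python3 - <<'E'
from h import *
C=[atz("top",p,.012)[:2] for p in [(171.7,196.7),(255.7,163.3),(284,225),(197.3,262.7)]]
C=np.array(C); print(C.round(4)); # +x+y, +x-y, -x-y, -x+y
ctr=C.mean(0); ey=(C[0]-C[1]+C[3]-C[2]); ex=(C[0]-C[3]+C[1]-C[2])
print(ctr,np.linalg.norm(ex)/2,np.linalg.norm(ey)/2, np.degrees(np.arctan2(ey[1],ey[0])),np.degrees(np.arctan2(ex[1],ex[0])))
a=(np.arctan2(ey[1],ey[0])-np.pi/2+np.arctan2(ex[1],ex[0]))/2
X=np.array([np.cos(a),np.sin(a)]);Y=np.array([-X[1],X[0]])
print("yaw",np.degrees(a))
for n,c,p,z in [("pivot drum top","top",(234.2,201.5),.067),("roller top","top",(237.5,165.5),.086),("net pivot","top",(230.7,197.8),.06),("lug img","top",(255.,202.5),.085),("side pivot","side",(252.2,210.8),.06),("side roller top","side",(231,187),.086),("side lug top mid","side",(273.8,196.2),.085)]:
    w=atz(c,p,z)[:2]; print(n,w.round(4),"fixture",((w-ctr)@X).round(4),((w-ctr)@Y).round(4))
im,d=optics.get_image("top")
for cam in ["top","side"]:
    if cam=="side": optics.get_image("side")
    for q in ["lug","roller","fixture","pivot"]:
        for x in models.trace(cam,q)[:1]: print(cam,q,x["confidence"],x["mask"].sum(),cv2.minAreaRect(np.argwhere(x["mask"])[:,::-1].astype(np.float32)),x["point"])
E
```

```text
[[ 0.5783  0.2781]
 [ 0.6806  0.0246]
 [ 0.4909 -0.0579]
 [ 0.3827  0.1971]]
[0.53311105 0.11048412] 0.20925062447089743 0.2751673706224492 112.48403933883348 23.010849557871296
yaw 22.747444448352386
pivot drum top [0.5536 0.0877] fixture 0.0101 -0.0289
roller top [0.6547 0.0777] fixture 0.0994 -0.0773
net pivot [0.5656 0.0981] fixture 0.0252 -0.024
lug img [0.5475 0.0285] fixture -0.0184 -0.0812
side pivot [0.5647 0.0844] fixture 0.0191 -0.0363
side roller top [0.6537 0.0797] fixture 0.0993 -0.075
side lug top mid [0.5487 0.0254] fixture -0.0185 -0.0845
top lug 0.83 1790 ((230.41302490234375, 194.79222106933594), (58.80025100708008, 42.539546966552734), 67.28559112548828) [234.2, 204.0]
top roller 0.83 277 ((236.58029174804688, 182.02919006347656), (10.185470581054688, 42.173789978027344), 1.5481576919555664) [233.9, 173.9]
top fixture 0.94 6678 ((223.17010498046875, 208.25772094726562), (78.38471984863281, 95.74714660644531), 66.03751373291016) [225.6, 210.5]
top pivot 0.56 1825 ((230.94955444335938, 194.5433807373047), (61.63302230834961, 42.491024017333984), 67.7509765625) [233.9, 198.2]
side lug 0.58 2058 ((251.12301635742188, 215.94515991210938), (62.72684860229492, 50.73680877685547), 14.620874404907227) [254.3, 215.6]
side roller 0.8 294 ((238.1947784423828, 200.82498168945312), (38.71226501464844, 14.962207794189453), 51.63251495361328) [232.8, 197.4]
side fixture 0.79 7102 ((247.66981506347656, 239.09432983398438), (88.48413848876953, 102.47065734863281), 29.05460548400879) [253.2, 240.5]
side pivot 0.74 2043 ((251.0124969482422, 215.8404998779297), (63.28230667114258, 49.558937072753906), 15.780754089355469) [255.7, 219.8]
```

>>> step_arm(fingers=[1,1,1,1,1,1,1,1,1,1], travel=[[0,0,0],[0.45,-0.25,0],[0.45,-0.25,0],[0.45,-0.25,0],[0.45,-0.25,0],[0.45,-0.25,0],[0.45,-0.25,0],[0.45,-0.25,0],[0.45,-0.25,0],[0.45,-0.25,0]], twist=[-0.039,0,0,0,0,0,0,0,0,0], force=40)

```text
time_s: 2.65
position: [0.4364, -0.1642, 0.1992]
tool_rot: [[0.923, 0.386, 0.0], [0.386, -0.923, -0.0], [0.0, 0.001, -1.0]]
ft_force: [0.3, -1.4, 0.9]
grip_width: -0.0
gripper_force: 0.0
```

>>> step_arm(fingers=[1,1,1,1,1,1,1,1,1], travel=[[0.43,-0.23,0],[0.43,-0.23,0],[0.43,-0.23,0],[0.43,-0.22,0],[0,0,0],[0,0,0.5],[0,0,0.5],[0,0,0.48],[0,0,0]], twist=[0,0,0,0,0,0,0,0,0])

```text
time_s: 3.78
position: [0.5568, -0.0156, 0.0488]
tool_rot: [[0.923, 0.385, -0.007], [0.385, -0.923, 0.001], [-0.005, -0.004, -1.0]]
ft_force: [-0.3, -0.0, 0.4]
grip_width: -0.0001
gripper_force: 0.0
```

```bash
python3 - <<'E'
from h import *
im,d=optics.get_image("side"); im2,_=optics.get_image("top")
a=cv2.resize(im[140:290,170:350],(720,600)); cv2.imwrite("pics/s1.png",cv2.resize(np.hstack([im[140:290,170:350],im2[130:280,170:350]]),(800,333)))
E
```

```text
(no output)
```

View pics/s1.png

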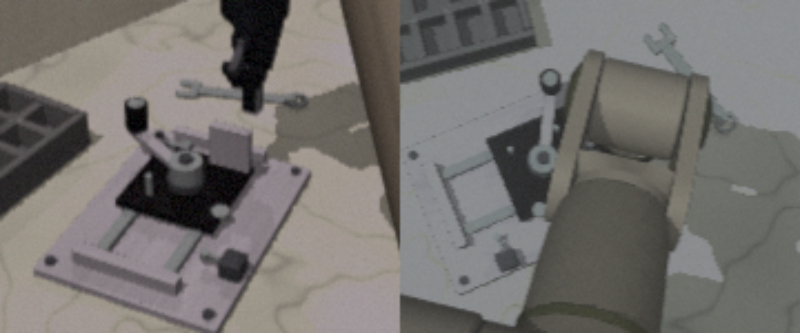

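>>> step_arm(fingers=[1,1,1,1,1,1,1,1,1,1], travel=[[0,-0.08,0],[0,-0.08,0],[0,-0.08,0],[0,-0.08,0],[0,-0.08,0],[0,-0.08,0],[0,-0.08,0],[0,-0.08,0],[0,-0.08,0],[0,0,0]], twist=[0,0,0,0,0,0,0,0,0,0])

```text
time_s: 5.12
position: [0.5307, 0.052, 0.0509]
tool_rot: [[0.922, 0.387, -0.001], [0.387, -0.922, 0.001], [-0.0, -0.001, -1.0]]
ft_force: [0.2, 0.7, 0.4]
grip_width: 0.0004
gripper_force: 0.0
```

>>> step_arm(fingers=[1,1,1,1], travel=[[0,-0.04,0],[0,-0.04,0],[0,-0.04,0],[0,0,0]], twist=[0,0,0,0])

```text
time_s: 5.62
position: [0.5263, 0.0627, 0.051]
tool_rot: [[0.922, 0.386, -0.0], [0.386, -0.922, 0.0], [-0.0, -0.001, -1.0]]
ft_force: [-0.2, -0.1, -0.3]
grip_width: -0.0
gripper_force: 0.0
```

```bash
python3 - <<'E'
from h import *
s=monitor.observe(); print(s["position"],s["ft_force"])
im,d=optics.get_image("side"); 
cv2.imwrite("pics/s2.png",cv2.resize(im[150:290,170:340],(729,600),interpolation=cv2.INTER_CUBIC))
E
```

```text
[0.52631782 0.06269966 0.05099449] [-0.18450413 -0.12626673 -0.27779374]
```

View pics/s2.png

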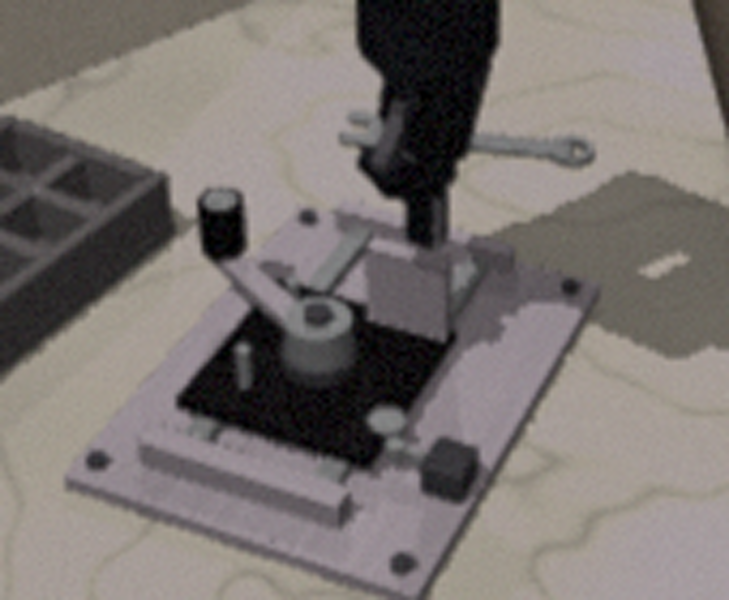

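The carriage has moved with the fingers. The cam at crop (387,418) has reached the detent roller at (400,450), and a gap to the end block remains. I'll push on.

>>> step_arm(fingers=[1,1,1,1,1], travel=[[0,-0.04,0],[0,-0.04,0],[0,-0.03,0],[0,0,0],[0,0,0]], twist=[0,0,0,0,0])

```text
time_s: 6.3
position: [0.5224, 0.0723, 0.051]
tool_rot: [[0.923, 0.386, 0.0], [0.386, -0.923, -0.0], [0.0, 0.0, -1.0]]
ft_force: [0.6, -2.2, -0.2]
grip_width: 0.0001
gripper_force: 1.5
```

>>> step_arm(fingers=[1,1,1], travel=[[0,-0.03,0],[0,-0.03,0],[0,0,0]], twist=[0,0,0])

```text
time_s: 6.68
position: [0.5196, 0.0786, 0.051]
tool_rot: [[0.922, 0.386, -0.001], [0.386, -0.922, 0.001], [-0.0, -0.001, -1.0]]
ft_force: [-0.3, 0.1, -0.2]
grip_width: -0.0003
gripper_force: 0.0
```

>>> step_arm(fingers=[1,1,1], travel=[[0,-0.03,0],[0,0,0],[0,0,0]], twist=[0,0,0])

```text
time_s: 7.05
position: [0.5188, 0.0808, 0.051]
tool_rot: [[0.922, 0.386, -0.0], [0.386, -0.922, 0.0], [0.0, -0.0, -1.0]]
ft_force: [-0.6, 1.5, -0.6]
grip_width: -0.0
gripper_force: 0.0
```

>>> step_arm(fingers=[1,1,1], travel=[[0,-0.03,0],[0,0,0],[0,0,0]], twist=[0,0,0])

```text
time_s: 7.42
position: [0.5179, 0.0831, 0.051]
tool_rot: [[0.923, 0.386, 0.0], [0.386, -0.923, -0.001], [0.0, 0.001, -1.0]]
ft_force: [1.1, -5.2, -0.2]
grip_width: 0.0001
gripper_force: 2.1
```

```bash
python3 - <<'E'
from h import *
s=monitor.observe(); print(s["position"],s["ft_force"])
im,d=optics.get_image("side"); 
cv2.imwrite("pics/s3.png",cv2.resize(im[150:290,170:340],(729,600),interpolation=cv2.INTER_CUBIC))
E
```

```text
[0.51788771 0.08312579 0.05103528] [ 1.14219895 -5.15390091 -0.17391116]
```

View pics/s3.png

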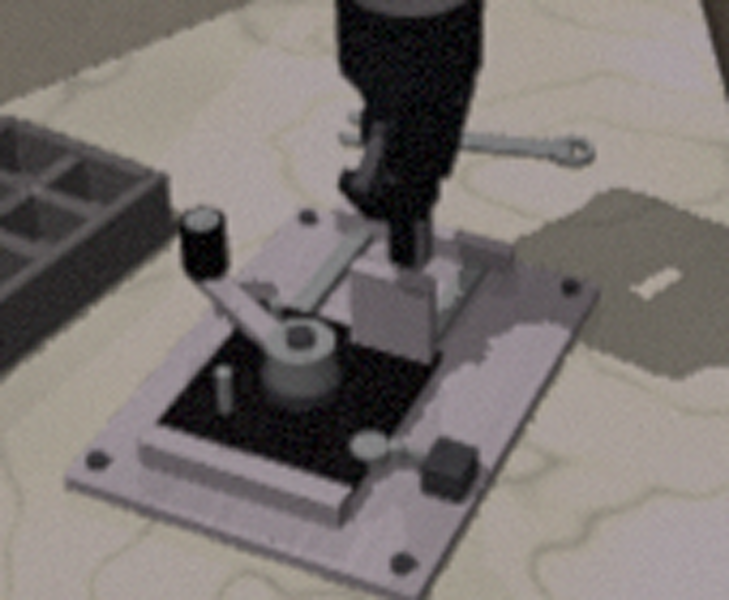

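>>> step_arm(fingers=[1,1,1], travel=[[0,-0.03,0],[0,0,0],[0,0,0]], twist=[0,0,0])

```text
time_s: 7.85
position: [0.5178, 0.0836, 0.0511]
tool_rot: [[0.922, 0.386, 0.002], [0.386, -0.922, -0.005], [0.0, 0.005, -1.0]]
ft_force: [3.9, -16.7, -3.6]
grip_width: 0.0002
gripper_force: 8.5
```

>>> step_arm(fingers=[1,1,1,-0.3,-0.3,-0.3], travel=[[0,0.2,0],[0,0.1,-0.1],[0,0,-0.5],[0.4,0.1,-0.4],[0.2,0,0],[0,0,0]], twist=[0,0,0,0,0,0])

```text
time_s: 8.6
position: [0.5877, 0.0728, 0.1513]
tool_rot: [[0.922, 0.387, 0.0], [0.387, -0.922, 0.001], [0.0, -0.0, -1.0]]
ft_force: [0.3, -0.5, -0.3]
grip_width: 0.0543
gripper_force: 0.0
```

```bash
python3 - <<'E'
from h import *
s=monitor.observe(); print(s["position"],s["ft_force"],s["grip_width"],s["time_s"])
ims=[]
for cam in ["side","top","wrist"]:
    im,d=optics.get_image(cam); ims.append(im)
    for q,z in [("roller",.068),("pivot",.06),("lug",.085)]:
        for x in models.landmark_of(cam,q)[:1]: print(cam,q,x["confidence"],np.round(x["point"],1),atz(cam,x["point"],z).round(4))
cv2.imwrite("pics/s4.png",np.hstack([cv2.resize(ims[0][150:290,170:340],(400,330)),cv2.resize(ims[2],(400,330))]))
E
```

```text
[0.58773574 0.07277361 0.15126875] [ 0.33427371 -0.49656816 -0.28229738] 0.0542843416743252 8.6
side roller 0.72 [216.2 209.5] [0.6211 0.1537 0.068 ]
side pivot 0.65 [237.2 230.9] [0.5294 0.1617 0.06  ]
side lug 0.73 [260.2 214. ] [0.517  0.1002 0.085 ]
top roller 0.35 [212.1 173.4] [0.6362 0.1518 0.068 ]
top lug 0.52 [143.2 245.9] [0.4289 0.3361 0.085 ]
wrist roller 0.7 [197.8 112.5] [0.6319 0.144  0.068 ]
wrist pivot 0.76 [151.6 208.1] [0.5273 0.1573 0.06  ]
wrist lug 0.89 [201.4 249.8] [0.5174 0.0969 0.085 ]
```

View pics/s4.png

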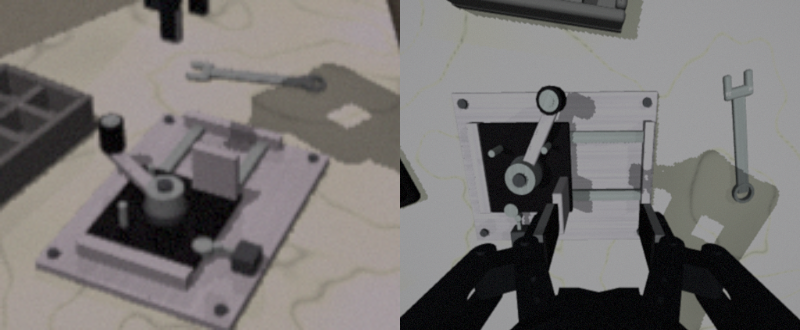

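The carriage is home: its plate touches the end block, the cam is past the detent pin, and it stayed there when released. The wrist view shows the roller top at about (192,115) in full-picture pixels, with free space on both sides.

>>> step_arm(fingers=[-0.3,-0.3,-0.3,-0.3,-0.3,-0.3], travel=[[0.33,-0.25,0],[0.32,-0.24,0],[0,0,0],[0,0,0.3],[0,0,0.2],[0,0,0]], twist=[0,0,0,0,0,0])

```text
time_s: 9.95
position: [0.6274, 0.1421, 0.0998]
tool_rot: [[0.923, 0.385, -0.003], [0.385, -0.923, -0.0], [-0.003, -0.001, -1.0]]
ft_force: [-0.8, -0.2, -0.0]
grip_width: 0.0554
gripper_force: 0.0
```

```bash
python3 - <<'E'
from h import *
s=monitor.observe(); print(s["position"],s["ft_force"],s["grip_width"],s["time_s"])
ims=[]
for cam in ["side","wrist"]:
    im,d=optics.get_image(cam); ims.append(im)
    for q,z in [("roller",.068)]:
        for x in models.landmark_of(cam,q)[:1]: print(cam,q,x["confidence"],np.round(x["point"],1),atz(cam,x["point"],z).round(4))
cv2.imwrite("pics/s5.png",np.hstack([cv2.resize(ims[0][150:290,170:340],(400,330)),cv2.resize(ims[1],(400,330))]))
E
```

```text
[0.62738891 0.14212994 0.09977079] [-0.76484386 -0.19730192 -0.01746349] 0.05536357759158188 9.95
side roller 0.63 [217.7 208.4] [0.6223 0.1482 0.068 ]
wrist roller 0.71 [252.  203.9] [0.6303 0.1448 0.068 ]
```

View pics/s5.png

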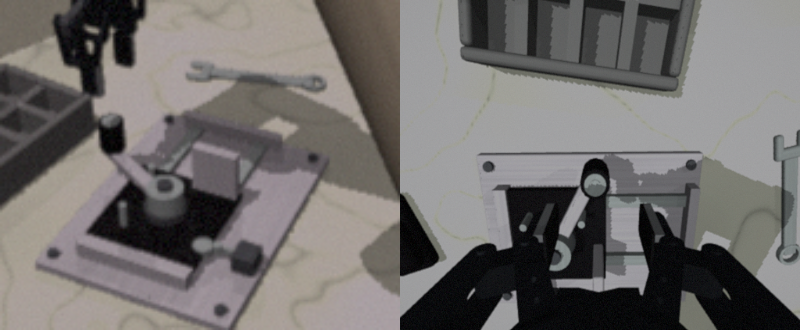

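```bash
python3 - <<'E'
from h import *
def proj(cam,P):
    c=optics.get_calibration(cam); f=192/np.tan(np.radians(c["vertical_fov"])/2)
    q=np.linalg.inv(np.array(c["world_from_camera"]))@np.append(P,1); return c["cx"]+f*q[0]/-q[2], c["cy"]-f*q[1]/-q[2]
s=monitor.observe();p=s["position"];R=np.array(s["tool_rot"])
for cam in ["side","wrist"]:
    for n,P in [("tcp",p),("roller top pred",[.629,.143,.086]),("fingA",p+R[:,1]*.035+[0,0,.008]),("fingB",p-R[:,1]*.035+[0,0,.008]),("axis86",p+[0,0,.086-p[2]])]:
        u,v=proj(cam,P); print(cam,n,round(u,1),round(v,1),"crop",((u-170)*400/170,(v-150)*330/140) if cam=="side" else (400+u*400/512,v*330/384))
print(atz("wrist",(249.6,213),.086))
E
```

```text
side tcp 216.9 195.1 crop (np.float64(110.43063602244081), np.float64(106.3282628622987))
side roller top pred 217.2 200.6 crop (np.float64(111.12032931589937), np.float64(119.16236423096262))
side fingA 223.8 185.3 crop (np.float64(126.58831950535146), np.float64(83.19343097115483))
side fingB 209.2 199.9 crop (np.float64(92.2534729439132), np.float64(117.7203300247349))
side axis86 217.4 200.5 crop (np.float64(111.53021688569793), np.float64(119.03965606105574))
wrist tcp 254.1 224.2 crop (np.float64(598.4931082866898), np.float64(192.67978505708655))
wrist roller top pred 253.5 214.7 crop (np.float64(598.0660993410513), np.float64(184.5288379573117))
wrist fingA 309.1 229.2 crop (np.float64(641.4648044497044), np.float64(196.98429492223184))
wrist fingB 199.1 229.3 crop (np.float64(555.5395663876152), np.float64(197.05746447004228))
wrist axis86 254.0 215.1 crop (np.float64(598.4743056166926), np.float64(184.84053163360508))
[0.62914168 0.14610236 0.086     ]
```

>>> step_arm(fingers=[-0.3,-0.3,0.6,0.9,0.9,0.9], travel=[[0,-0.02,0.22],[0,0,0.22],[0,0,0],[0,0,0],[0,0,0],[0,0,0]], twist=[0,0,0,0,0,0], force=40)

```text
time_s: 10.9
position: [0.6279, 0.1446, 0.0578]
tool_rot: [[0.923, 0.386, 0.001], [0.386, -0.923, 0.0], [0.001, 0.0, -1.0]]
ft_force: [0.1, -0.7, -0.3]
grip_width: 0.0044
gripper_force: 0.0
```

```bash
python3 - <<'E'
from h import *
s=monitor.observe(); print(s["position"],s["ft_force"],s["grip_width"],s["time_s"])
ims=[]
for cam in ["side","wrist"]:
    im,d=optics.get_image(cam); ims.append(im)
cv2.imwrite("pics/s6.png",np.hstack([cv2.resize(ims[0][150:290,170:340],(400,330)),cv2.resize(ims[1],(400,330))]))
E
```

```text
[0.62794066 0.14460809 0.05778482] [ 0.07310192 -0.65241411 -0.2983557 ] 0.004392237439432879 10.9
```

View pics/s6.png

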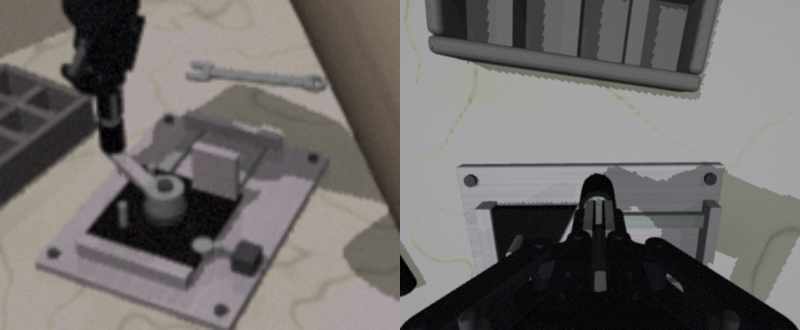

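The fingers shut to 4 mm without gripping. The wrist view shows the roller top at crop (597,185), beyond the fingertips at (600,200). I'll locate both with depth.

```bash
python3 - <<'E'
from h import *
def proj(cam,P):
    c=optics.get_calibration(cam); f=192/np.tan(np.radians(c["vertical_fov"])/2)
    q=np.linalg.inv(np.array(c["world_from_camera"]))@np.append(P,1); return np.array([c["cx"]+f*q[0]/-q[2], c["cy"]-f*q[1]/-q[2]])
s=monitor.observe();p=s["position"]
ims=[]
for cam in ["wrist","side"]:
    im,d=optics.get_image(cam)
    print(cam,"tcp",proj(cam,p).round(1),"tcp+40",proj(cam,p+[0,0,.04]).round(1))
    pts=[(252,y) for y in range(204,290,5)] if cam=="wrist" else [(217,y) for y in range(180,226,4)]
    for q in pts:
        z=d[q[1],q[0]]; o,r=ray(cam,q); print(q,(o+r*z).round(3),im[q[1],q[0]])
    a=im[190:310,170:340] if cam=="wrist" else im[150:270,170:340]
    ims.append(cv2.convertScaleAbs(cv2.resize(a,(400,282),interpolation=cv2.INTER_CUBIC),alpha=2.2,beta=15))
cv2.imwrite("pics/s7.png",np.hstack(ims))
E
```

```text
wrist tcp [254.1 224.2] tcp+40 [254.1 254.7]
(252, 204) [0.64  0.151 0.057] [0 2 0]
(252, 209) [0.64  0.151 0.066] [3 3 0]
(252, 214) [0.64  0.151 0.074] [6 2 4]
(252, 219) [0.64  0.151 0.081] [9 6 8]
(252, 224) [0.639 0.151 0.086] [19 20 18]
(252, 229) [0.637 0.15  0.087] [122 122 116]
(252, 234) [0.634 0.148 0.087] [95 96 92]
(252, 239) [0.631 0.147 0.088] [ 96 100  93]
(252, 244) [0.629 0.146 0.088] [97 96 90]
(252, 249) [0.625 0.145 0.087] [94 92 89]
(252, 254) [0.622 0.144 0.087] [94 94 89]
(252, 259) [0.619 0.142 0.087] [90 94 86]
(252, 264) [0.616 0.141 0.086] [15 14 13]
(252, 269) [0.58  0.126 0.03 ] [18 17 14]
(252, 274) [0.575 0.124 0.029] [25 23 23]
(252, 279) [0.571 0.123 0.03 ] [18 16 15]
(252, 284) [0.566 0.121 0.029] [20 21 21]
(252, 289) [0.562 0.119 0.03 ] [21 21 19]
side tcp [217.8 210.3] tcp+40 [216.7 197.3]
(217, 180) [0.605 0.155 0.163] [0 6 2]
(217, 184) [0.611 0.152 0.148] [10 10  7]
(217, 188) [0.612 0.152 0.136] [ 9  8 11]
(217, 192) [0.617 0.149 0.12 ] [54 48 51]
(217, 196) [0.615 0.152 0.111] [43 42 41]
(217, 200) [0.616 0.152 0.099] [35 38 34]
(217, 204) [0.619 0.151 0.085] [14  8 14]
(217, 208) [0.617 0.154 0.075] [ 9 10 13]
(217, 212) [0.619 0.154 0.062] [3 8 6]
(217, 216) [0.62  0.154 0.048] [100  93 101]
(217, 220) [0.657 0.13  0.001] [151 158 169]
(217, 224) [0.634 0.147 0.01 ] [152 147 156]
```

View pics/s7.png

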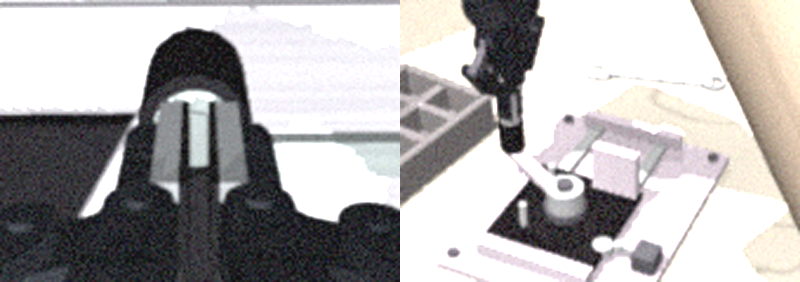

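The fingertips are above the roller. Its top is centred at about (0.628, 0.146, 0.087), and the shut tips hover over it although the reported TCP z is 0.058. I'll measure the tips' true height.

```bash
python3 - <<'E'
from h import *
s=monitor.observe(); print(s["position"],s["grip_width"],s["time_s"],s["q"])
im,d=optics.get_image("wrist")
for y in range(228,262,3):
  print(y,[tuple((lambda o,r:(o+r*d[y,x]).round(3))(*ray("wrist",(x,y)))) for x in (236,242,246,252,262,270)])
im,d=optics.get_image("side")
for y in range(192,210,2): print(y,[tuple((lambda o,r:(o+r*d[y,x]).round(3))(*ray("side",(x,y)))) for x in (213,216,219)])
E
```

```text
[0.62766528 0.14460501 0.05716319] 0.004426326059467554 11.1 [ 2.46338427e+00  3.80686370e+01  6.98590594e+01 -1.29887016e-03
  7.20604616e+01  6.97561152e+01]
228 [(np.float64(0.633), np.float64(0.158), np.float64(0.085)), (np.float64(0.634), np.float64(0.155), np.float64(0.085)), (np.float64(0.635), np.float64(0.153), np.float64(0.085)), (np.float64(0.636), np.float64(0.15), np.float64(0.085)), (np.float64(0.639), np.float64(0.145), np.float64(0.086)), (np.float64(0.64), np.float64(0.14), np.float64(0.085))]
231 [(np.float64(0.632), np.float64(0.157), np.float64(0.086)), (np.float64(0.633), np.float64(0.154), np.float64(0.086)), (np.float64(0.634), np.float64(0.152), np.float64(0.087)), (np.float64(0.635), np.float64(0.149), np.float64(0.087)), (np.float64(0.638), np.float64(0.144), np.float64(0.087)), (np.float64(0.639), np.float64(0.14), np.float64(0.086))]
234 [(np.float64(0.63), np.float64(0.156), np.float64(0.085)), (np.float64(0.635), np.float64(0.155), np.float64(0.094)), (np.float64(0.635), np.float64(0.152), np.float64(0.093)), (np.float64(0.634), np.float64(0.148), np.flo
[... 4276 characters left out ...]
, np.float64(0.156), np.float64(0.088)), (np.float64(0.621), np.float64(0.152), np.float64(0.09)), (np.float64(0.617), np.float64(0.146), np.float64(0.089))]
204 [(np.float64(0.624), np.float64(0.16), np.float64(0.087)), (np.float64(0.619), np.float64(0.154), np.float64(0.086)), (np.float64(0.617), np.float64(0.147), np.float64(0.084))]
206 [(np.float64(0.625), np.float64(0.159), np.float64(0.079)), (np.float64(0.618), np.float64(0.156), np.float64(0.082)), (np.float64(0.614), np.float64(0.149), np.float64(0.081))]
208 [(np.float64(0.629), np.float64(0.157), np.float64(0.07)), (np.float64(0.617), np.float64(0.157), np.float64(0.077)), (np.float64(0.614), np.float64(0.15), np.float64(0.075))]
```

The tips sit about 34 mm higher than reported: at 0.091 when the TCP reads 0.057. Laterally they're centred. I'll open, go down by that much and close again.

>>> step_arm(fingers=[-0.3,-0.3,-0.3,-0.3,-0.3,-0.3,-0.3], travel=[[0,0,-0.15],[0,0,0],[0,0,0],[0,0,0.15],[0,0,0.15],[0,0,0.17],[0,0,0]], twist=[0,0,0,0,0,0,0])

```text
time_s: 12.08
position: [0.6266, 0.1445, 0.0229]
tool_rot: [[0.923, 0.386, -0.004], [0.386, -0.923, -0.0], [-0.004, -0.001, -1.0]]
ft_force: [0.3, -0.8, 0.3]
grip_width: 0.0554
gripper_force: 0.0
```

>>> step_arm(fingers=[0.6,0.6,0.6,0.6], travel=[[0,0,0],[0,0,0],[0,0,0],[0,0,0]], twist=[0,0,0,0])

```text
time_s: 12.58
position: [0.6279, 0.145, 0.0257]
tool_rot: [[0.922, 0.386, 0.001], [0.386, -0.922, 0.001], [0.001, -0.0, -1.0]]
ft_force: [-0.5, 3.5, 4.3]
grip_width: 0.0265
gripper_force: 39.7
```

>>> step_arm(fingers=[0.6,0.6,0.6,0.6,0.6], travel=[[0.047,-0.099,0],[0.036,-0.104,0],[0.025,-0.107,0],[0.013,-0.109,0],[0,0,0]], twist=[0,0,0,0,0])

```text
time_s: 13.2
position: [0.623, 0.1876, 0.0258]
tool_rot: [[0.922, 0.387, 0.001], [0.387, -0.922, -0.002], [0.001, 0.002, -1.0]]
ft_force: [-0.6, -4.9, 5.1]
grip_width: 0.0268
gripper_force: 39.9
```

>>> step_arm(fingers=[0.6,0.6,0.6,0.6,0.6,0.6], travel=[[0.001,-0.11,0],[-0.012,-0.109,0],[-0.023,-0.107,0],[-0.035,-0.104,0],[-0.046,-0.1,0],[0,0,0]], twist=[0,0,0,0,0,0])

```text
time_s: 13.95
position: [0.5921, 0.2324, 0.0258]
tool_rot: [[0.922, 0.387, 0.003], [0.387, -0.922, -0.001], [0.002, 0.002, -1.0]]
ft_force: [3.0, -3.0, 4.8]
grip_width: 0.0268
gripper_force: 39.9
```

>>> step_arm(fingers=[0.6,0.6,0.6], travel=[[-0.05,-0.085,0],[-0.02,-0.028,0],[0,0,0]], twist=[0,0,0])

```text
time_s: 14.32
position: [0.5819, 0.2398, 0.0257]
tool_rot: [[0.923, 0.386, 0.003], [0.386, -0.923, -0.001], [0.003, 0.002, -1.0]]
ft_force: [3.8, -3.3, 6.6]
grip_width: 0.027
gripper_force: 39.8
```

>>> step_arm(fingers=[0.6,0.6,0.6], travel=[[-0.02,-0.025,0],[0,0,0],[0,0,0]], twist=[0,0,0])

```text
time_s: 14.7
position: [0.5814, 0.2402, 0.0259]
tool_rot: [[0.923, 0.385, 0.008], [0.385, -0.923, -0.002], [0.006, 0.004, -1.0]]
ft_force: [12.2, -7.9, 1.1]
grip_width: 0.0265
gripper_force: 39.7
```

>>> step_arm(fingers=[0.6,0.6,0.6,0.6], travel=[[0,0,0],[0,0,0],[0,0,0],[0,0,0]], twist=[0,0,0,0])

```text
time_s: 15.2
position: [0.5814, 0.2402, 0.0259]
tool_rot: [[0.923, 0.385, 0.008], [0.385, -0.923, -0.002], [0.006, 0.004, -1.0]]
ft_force: [12.1, -7.9, 0.6]
grip_width: 0.0266
gripper_force: 39.7
```

```bash
python3 - <<'E'
from h import *
ims=[]
for cam in ["side","wrist"]:
    im,d=optics.get_image(cam); ims.append(im)
cv2.imwrite("pics/s8.png",cv2.convertScaleAbs(np.hstack([cv2.resize(ims[0][150:290,170:340],(400,330)),cv2.resize(ims[1],(400,330))]),alpha=1.6))
s=monitor.observe(); print(s["position"],s["ft_force"],s["grip_width"],s["gripper_force"])
E
```

```text
[0.58141063 0.24019102 0.02587302] [11.69415685 -6.90529141  1.42562345] 0.026779536290061978 39.67383921146393
```

View pics/s8.png

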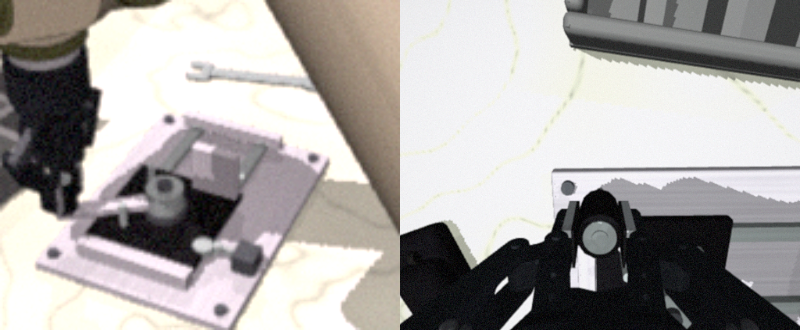

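The bar lies against the stop post at side crop (125,212), the roller is pinched between the pads (wrist crop (600,238)), and the carriage is still home. I'm handing in.

```bash
python3 -c "
from rig import close_job; print(close_job())"
```

```text
the job is handed in; nothing more can be done
None
```

The carriage is home with the detent clicked in, and the gripper is still holding the sprung arm against its stop; the job is handed in at about 15 s, with the mouse, wrench and tray not touched.

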